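# Unlock the slide clamp and hold its sprung arm open

### The arm

A 7-joint arm with a two-finger parallel gripper is mounted at the origin on a cart in front of the work surface, level with it; the furniture and walls round the work are solid. World frame = base frame: x ahead of the robot, y to its left, z up, the work surface at z = 0. Lengths are in m, angles in rad, forces in N, time in s.
With the tool pointing down it reaches from about 0.35 to 0.775 m from the base axis. Payload 3.1 kg.
Tool frame: the origin (TCP) lies on the centre line of the jaws, within the pads' length; the fingertips stand ctrl.tcp_to_tips ahead of it and the grasp point (between the pads) lies 5 mm behind it (ctrl.tcp_to_tips is the distance from the TCP to the fingertips, in m); z points along the fingers, y is the line along which they close (so a half turn about z gives the same grasp; the last joint's range is limited). The gripper opens to 85 mm and grips with 20 to 120 N. Pads are 22 mm wide; open, the fingers measure 114 mm over their backs; the gripper's body (76 mm by 85 mm) begins 54 mm behind the grasp point. The pads swing forward as they close: fully open they stand 13 mm farther back than shut.
Start: joints at [-1.143, 0.311, 0.014, 1.512, -0.004, 1.319, -0.027], TCP at [0.249, 0.49, 0.245] pointing down, gripper open.
Joint ranges: [-2.7, 2.7], [-0.3, 1.91], [-1.27, 1.3], [0.12, 2.57], [-1.44, 4.58], [0.2, 2.03], [-3.05, 3.05]. Speed limits (rad/s): [2.79, 2.79, 3.14, 3.14, 3.14, 3.14, 3.14].

### API

Orientations are given as a unit quaternion [x, y, z, w].
In Python, from plant import ctrl, open_gripper, gripper_close, imaging, ticket gives the robot as it stands. Calls block until the motion is done:
- ctrl.move_pose(position, orientation): joint-space move of the TCP to a pose.
- ctrl.movel(position, frame=None, velocity=0.15): straight line of the TCP; frame=None keeps the orientation; velocity is the mean speed in m/s.
- ctrl.move_j(angles): joint-space move.
- open_gripper() and gripper_close(newtons=None): open the fingers fully, or close them until they stop; newtons is the grip in N (None keeps the last).
- ctrl.hold(seconds).
- ctrl.inverse_kinematics(position, orientation): joint angles nearest the present ones, or None.
- imaging.capture(name): name is "side" or "top" or "wrist"; returns a dict with "frame" (384x512x3 uint8, red, green, blue), "K" (3x3 intrinsics, pixels), "cam_to_world" (4x4, takes a point from camera to world coordinates). Camera axes: x right, y down, z forward; pixel columns grow to the right and rows downward; lengths in m; the calibration is good to about 2 mm. A picture is of the moment at which its call begins. There is no depth.
A pose or a line that the arm cannot do raises ctrl.Unreachable and nothing moves.
- ticket.hand_in(): hands the job in; it is judged then, once.
Readings, each from a call of its own:
- ctrl.get_clock(): time.
- ctrl.get_joint_pos(): joint angles.
- ctrl.get_joint_velocities(): joint speeds.
- ctrl.get_joint_efforts(): joint torques, N m.
- ctrl.get_tcp_pos(): TCP position.
- ctrl.get_tool_rot(): TCP orientation.
- ctrl.get_force(): force on the tool from outside, world axes, zero at the start.
- ctrl.get_wrist_torque(): the same for the moment, N m.
- ctrl.get_width(): finger opening in m.
- ctrl.get_grasp_force(): force on a finger pad.
Only numpy, scipy, OpenCV 4.12 (cv2) and the standard library are available. Lean on these libraries where they do the work, as an engineer would, in place of code of your own. Each camera call takes 0.05 s, during which the arm holds its last target. There are 200 camera calls.

### The job

Open the slide clamp for a colleague who is about to lay a microscope slide in it: turn the selector knob on the clamp until it clicks in at the three-dot mark, which unlocks the arm, and let go of the knob. Then swing the sprung arm, by its upright grip pin, away from the slide bed and forward against its spring all the way to its stop, and finish while still holding it there: do not let go of the arm. Leave the petri dish, dropper bottle and slide box where they are.

Things in the scene. Friction and masses are not known exactly. Their poses are not given: they have to be found in the camera images.
- jig: The slide clamp, fixed to the table: grey base plate 150 (x) x 240 (y) mm on feet, top at 22 mm. Origin on the table, 15 mm to the -y side of the plate's centre; x points away from the robot, y left at yaw 0 (yaw within 0.28). On the right (-y): round aluminium dial, 80 mm across, top at 53 mm, with the knob. On the left: slide bed with a steel fence at its far edge, the sprung arm in front of it.
- selector (a joint): Selector angle, rad, grows anticlockwise from above. Four detents: 0 one dot, 0.698 two, 1.396 THREE, 2.094 four; end stops -0.12 and 2.22. Starts at one or two dots. A detent takes about 0.08 N m to leave and pulls in from 0.25 rad. The pointer lies at 1.745 rad + this value in the clamp's x-y plane (0 = clamp +x, anticlockwise): at three dots it points along clamp -x, to the robot.
- selector_grip (a point): Point on the knob's vertical axis, 76 mm above the table, at the height to grip. The knob is a black upright bar 44 mm long (along its pointer), 12 mm wide, from 58 to 84 mm above the table, a short white line on top at the pointer's end, over a round skirt 44 mm across. Pinch it across its 12 mm width from straight above.
- three_dot_mark (a point): Middle of the three raised black dots on the dial (4 mm dots in a triangle), 32.5 mm from the knob's axis, toward the robot. The other marks have one, two and four dots, two steps and one step clockwise and one step anticlockwise of it.
- swing_arm (a joint): Arm angle, rad: 0 closed (arm along clamp +y, roller at the slide bed), grows anticlockwise from above as the pin is pulled toward the robot, 0.96 at the stop (firm end stop, a short steel post). The spring, 0.3 N m closed and 0.6 N m at the stop (3 to 6 N at the pin), shuts it when let go. Unless the selector is at three dots an index disc blocks it near 0.5 rad.
- pivot_axis (a point): Point on the vertical pivot axis of the arm, 44 mm above the table; at x = 25 mm, y = 0 in the clamp's frame.
- grip_pin (a point): Point on the axis of the arm's upright round grip pin, 78 mm above the table: black, 14 mm in diameter, standing from 50 to 97 mm above the table on the end of the flat steel arm (arm top at 46 mm, 95 mm from the pivot axis). It moves with the arm.
- petri_dish: Bystander: clear flat round dish, 90 mm across, 12 mm high, beside the clamp on its left. Origin under its centre.
- dropper_bottle: Bystander: small white dropper bottle, 32 x 45 x 71 mm, standing left of the clamp. Origin under its middle.
- slide_box: Bystander: white closed slide box, 45 x 88 x 29 mm, left of the dish and the bottle. Origin under its middle.

How it is judged:
By the outcome, as a careful person would: the job done as asked, in the order asked, and still so for the second after the job is handed in, while the arm keeps its last pose, push and grip.
It also fails if it takes over 45 s, if anything falls off the work surface, if the arm or the gripper's body presses on something with over 40 N, if the wrist force passes 120 N, or if a joint passes its speed limit or range.

## Working session

There is one attempt and no reset: what is moved stays moved. The work goes in short steps, each a Python script; the robot and the scene stay as the last script left them, time stands still between calls to the robot, and variables do not carry over. Pictures are saved under pics/ and viewed, at most 10 in all, crops included, and the job is handed in when it is done.

```bash
mkdir -p pics; ls; python3 - <<'E'
from plant import ctrl, imaging
import cv2,numpy as np
for n in ("side","top"):
    c=imaging.capture(n); cv2.imwrite(f"pics/{n}0.png",cv2.cvtColor(c["frame"],cv2.COLOR_RGB2BGR))
    np.savez(f"pics/{n}0.npz",**c); print(n,c["K"].round(1).tolist(),c["cam_to_world"].round(3).tolist())
print(ctrl.tcp_to_tips,ctrl.get_tool_rot(),ctrl.get_clock(),ctrl.get_tcp_pos())
E
```

```text
pics
side [[425.9, 0.0, 260.4], [0.0, 425.9, 187.8], [0.0, 0.0, 1.0]] [[-1.0, 0.007, -0.017, 0.502], [0.018, 0.488, -0.873, 1.114], [0.002, -0.873, -0.488, 0.505], [0.0, 0.0, 0.0, 1.0]]
top [[391.1, 0.0, 258.0], [0.0, 391.1, 190.8], [0.0, 0.0, 1.0]] [[0.003, -0.998, 0.062, 0.435], [-1.0, -0.005, -0.028, 0.386], [0.028, -0.062, -0.998, 0.925], [0.0, 0.0, 0.0, 1.0]]
0.014 [ 2.32705617e-01  9.72546663e-01 -1.02285069e-03 -1.95887200e-04] 0.1 [0.24869593 0.48987948 0.24433734]
```

View pics/top0.png

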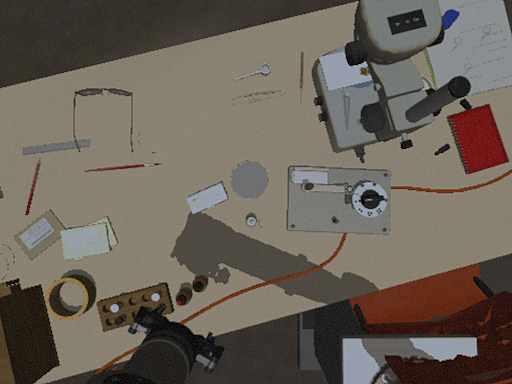

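View pics/side0.png

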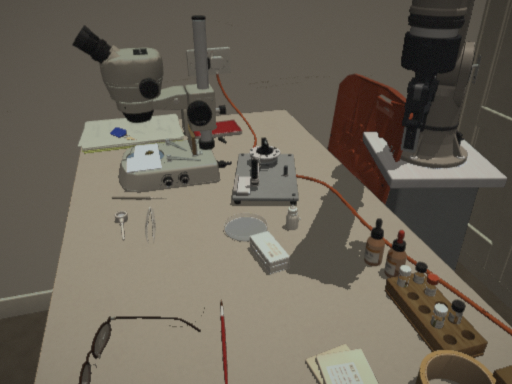

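The top view shows the clamp around (340,200), with the dial at (371,199), the pin end at about (307,186), and the microscope just behind it. In the side view the knob is at (265,146) and the pin at (254,170). I'll zoom in on both.

```bash
python3 - <<'E'
import cv2,numpy as np
t=cv2.imread("pics/top0.png")[155:245,280:400]; s=cv2.imread("pics/side0.png")[130:210,225:305]
t=cv2.resize(t,None,fx=4,fy=4,interpolation=cv2.INTER_CUBIC); s=cv2.resize(s,(360,360),interpolation=cv2.INTER_CUBIC)
t=t[:, :440]
cv2.imwrite("pics/crop1.png",np.hstack([t,s]))
E
```

```text
(no output)
```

View pics/crop1.png

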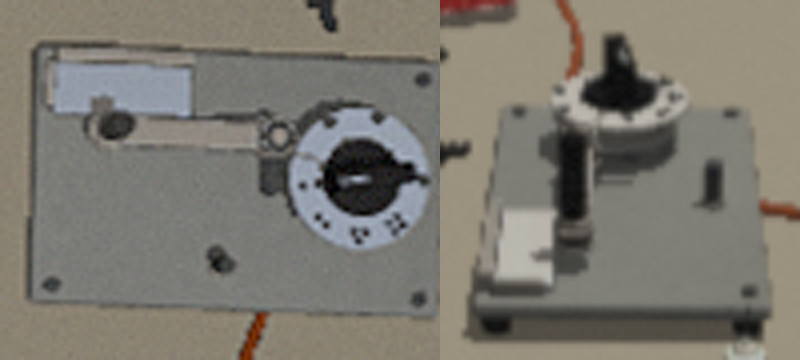

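The crop shows the plate with four screws, the white line on the knob pointing left toward the single dot at (303,185), and three dots at (358,235). The pin is at (118,125). I'll get rough positions next, then take wrist views from two places.

```bash
cat > h.py <<'E'
import numpy as np, cv2
from scipy.spatial.transform import Rotation as R
def ray(c,uv):
    d=np.linalg.inv(c["K"])@[uv[0],uv[1],1.]; T=c["cam_to_world"]
    d=T[:3,:3]@d; return T[:3,3],d/np.linalg.norm(d)
def plane(c,uv,z):
    o,d=ray(c,uv); return o+d*(z-o[2])/d[2]
def tri(c1,u1,c2,u2):
    o1,d1=ray(c1,u1);o2,d2=ray(c2,u2)
    s=np.linalg.lstsq(np.c_[d1,-d2],o2-o1,rcond=None)[0]
    a,b=o1+s[0]*d1,o2+s[1]*d2
    return (a+b)/2,np.linalg.norm(a-b)
def down(psi):  # tool z down, tool y (closing line) at angle psi in world xy
    y=np.array([np.cos(psi),np.sin(psi),0]); z=np.array([0,0,-1.]); x=np.cross(y,z)
    return R.from_matrix(np.c_[x,y,z]).as_quat()
def save(c,name): cv2.imwrite(f"pics/{name}.png",cv2.cvtColor(c["frame"],cv2.COLOR_RGB2BGR)); np.savez(f"pics/{name}.npz",**c)
E
python3 - <<'E'
from h import *
from plant import ctrl,imaging
t=dict(np.load("pics/top0.npz"));s=dict(np.load("pics/side0.npz"))
f=lambda x,y:(280+x/4,155+y/4)
g=lambda x,y:(225+(x-440)/4.5,130+y/4.5)
dial=plane(t,f(361,179),.053);print("dial",dial)
print("plate TL,BL",plane(t,f(38,43),.022),plane(t,f(28,298),.022))
print("pin",tri(t,f(118,123),s,g(572,130)))
print("post",tri(t,f(215,258),s,g(712,165)))
print("knob",tri(t,f(361,179),s,g(615,45)))
w=imaging.capture("wrist");T=w["cam_to_world"]
Rt=R.from_quat(ctrl.get_tool_rot()).as_matrix()
print("cam in tool",(Rt.T@(T[:3,3]-ctrl.get_tcp_pos())).round(3),(Rt.T@T[:3,:3]).round(2).tolist(),w["K"][0].round(0))
for psi in (0,np.pi/2,np.pi,-np.pi/2):
    print(psi,ctrl.inverse_kinematics([dial[0]-.03,dial[1]+.05,.30],down(psi)))
E
```

```text
dial [0.47006103 0.10855558 0.053     ]
plate TL,BL [0.54968201 0.28712202 0.022     ] [0.40189524 0.29315787 0.022     ]
pin (array([0.49838161, 0.25270715, 0.0976242 ]), np.float64(0.0017273234815418374))
post (array([0.42464085, 0.19024449, 0.04696005]), np.float64(0.0016372510663570572))
knob (array([0.47158186, 0.11904001, 0.08661454]), np.float64(0.005762738590963818))
cam in tool [ 0.069 -0.    -0.127] [[0.0, -0.96, -0.27], [1.0, 0.0, -0.0], [0.0, -0.27, 0.96]] [266.   0. 254.]
0 [-0.76969951  0.1149635   0.434383    1.63245093 -0.048967    1.404969
 -0.32975031]
1.5707963267948966 [-0.60856827  0.11332167  0.25318551  1.62708517 -0.02872369  1.4048364
  1.21860392]
3.141592653589793 [-0.48884305  0.11443434  0.11922336  1.62293656 -0.01377043  1.40504251
  2.77347269]
-1.5707963267948966 [-0.87305673  0.11828185  0.55182391  1.63570215 -0.06276131  1.40535665
 -1.88480526]
```

```bash
python3 - <<'E'
from h import *
from plant import ctrl,imaging
for i,p in enumerate([[.44,.22,.26],[.44,.12,.26]]):
    (ctrl.move_pose(p,down(np.pi/2)) if i==0 else ctrl.movel(p)); save(imaging.capture("wrist"),f"w{i}")
a,b=[cv2.imread(f"pics/w{i}.png") for i in (0,1)]
cv2.imwrite("pics/w01.png",np.hstack([cv2.resize(a,(400,300)),cv2.resize(b,(400,300))]))
print(ctrl.get_clock(),ctrl.get_tcp_pos())
E
```

```text
2.325 [0.43981256 0.12162931 0.25995585]
```

View pics/w01.png

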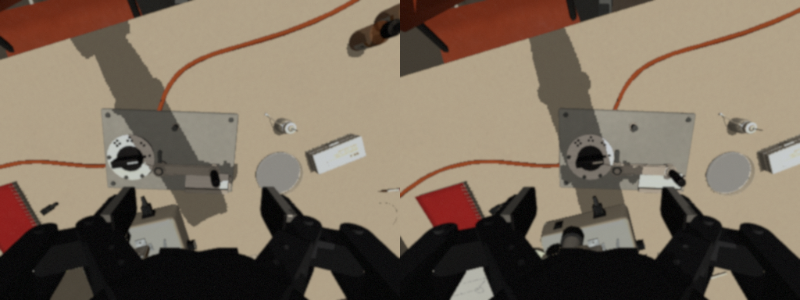

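Two wrist views, with the robot side up. The knob is near (125,160) and (593,160) in the composite, the pin near (215,178) and (676,178). I'll crop at full resolution.

```bash
python3 - <<'E'
from h import *
a=cv2.imread("pics/w0.png")[135:245,128:312];b=cv2.imread("pics/w1.png")[135:245,200:384]
z=lambda i:cv2.convertScaleAbs(cv2.resize(i,None,fx=2.7,fy=2.7,interpolation=cv2.INTER_CUBIC),alpha=1.5)
cv2.imwrite("pics/w01c.png",np.vstack([z(a),z(b)]))
E
```

```text
(no output)
```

View pics/w01c.png

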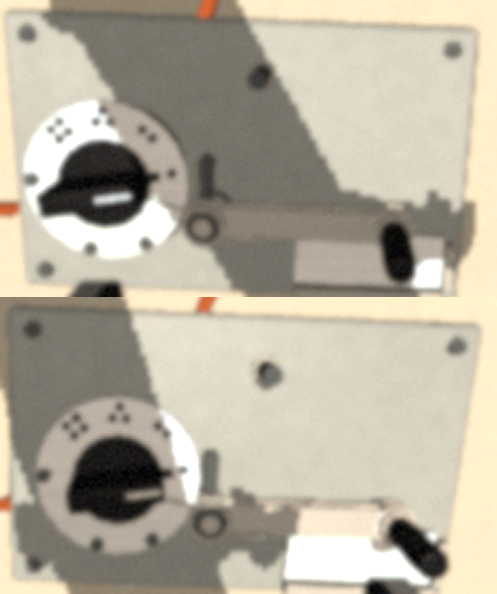

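The knob's white line lies at crop (93–131, 199), pointing at the one-dot mark at (171,174), so the selector is at 0. The pin tops are at (402,272) and (434,563).

```bash
python3 - <<'E'
from h import *
w0=dict(np.load("pics/w0.npz"));w1=dict(np.load("pics/w1.npz"))
f0=lambda x,y:(128+(x+.5)/2.7-.5,135+(y+.5)/2.7-.5); f1=lambda x,y:(200+(x+.5)/2.7-.5,135+(y-297+.5)/2.7-.5)
for n,a,b,z in [("dial",(105,179),(118,474),.053),("onedot",(171,174),(184,470),.053),("3dot",(103,117),(120,413),.053),("line in",(93,202),(126,497),.084),("line out",(131,196),(160,491),.084),("scrR",(27,34),(32,330),.022),("scrL",(453,50),(456,346),.022),
 ("pivot",(203,228),(209,523),.05),("pintop",(402,272),(434,563),.097),("pinbase",(394,228),(394,524),.048),("post",(262,73),(269,374),.045)]:
    p,e=tri(w0,f0(*a),w1,f1(*b)); print(n,p.round(4),"gap",round(e,4),plane(w0,f0(*a),z)[:2].round(4),plane(w1,f1(*b),z)[:2].round(4))
E
```

```text
dial [0.4687 0.1084 0.0542] gap 0.0005 [0.4693 0.108 ] [0.4688 0.1084]
onedot [0.4665 0.1403 0.0537] gap 0.0 [0.4668 0.1401] [0.4667 0.1403]
3dot [0.4388 0.1096 0.0527] gap 0.0 [0.4387 0.1097] [0.4387 0.1096]
line in [0.4699 0.1131 0.0862] gap 0.0005 [0.4708 0.1123] [0.4703 0.113 ]
line out [0.469  0.1282 0.0802] gap 0.0005 [0.468  0.1293] [0.4675 0.1281]
scrR [0.4028 0.0646 0.0214] gap 0.0001 [0.4028 0.0649] [0.4027 0.0647]
scrL [0.4105 0.279  0.0202] gap 0.0 [0.4103 0.2788] [0.4103 0.2783]
pivot [0.4956 0.1535 0.0492] gap 0.0005 [0.4956 0.1536] [0.495  0.1534]
pintop [0.4988 0.2492 0.0936] gap 0.0022 [0.4985 0.249 ] [0.4961 0.2475]
pinbase [0.4995 0.2497 0.039 ] gap 0.0 [0.4962 0.249 ] [0.4962 0.2464]
post [0.4221 0.183  0.031 ] gap 0.0024 [0.4189 0.1846] [0.4212 0.1806]
```

```bash
cat >> h.py <<'E'
YAW=-0.036; DIAL=np.array([.469,.1083]); PIV=np.array([.4955,.1535])
def pin(a): return PIV+.095*np.array([-np.sin(YAW+a),np.cos(YAW+a)])
E
python3 - <<'E'
from h import *
from plant import *
from plant import ctrl
t=dict(np.load("pics/top0.npz"));s=dict(np.load("pics/side0.npz"))
print("eyepiece",tri(t,(460,85),s,(90,40)),"knob",tri(t,(375,118),s,(200,112)))
psi=YAW+1.745-np.pi/2; x,y=DIAL
ctrl.move_pose([x,y,.16],down(psi)); ctrl.movel([x,y,.074],velocity=.08)
print(ctrl.get_tcp_pos(),ctrl.get_force().round(1))
gripper_close(40); print(ctrl.get_width(),ctrl.get_grasp_force(),ctrl.get_force().round(1),ctrl.get_wrist_torque().round(2),ctrl.get_clock())
n=8
for k in range(1,n+1):
    ctrl.move_pose([x,y,.074],down(psi+1.396*k/n))
    print(k,ctrl.get_width(),ctrl.get_force().round(1),ctrl.get_wrist_torque().round(3),ctrl.get_clock())
ctrl.hold(.2); print(ctrl.get_tcp_pos(),R.from_quat(ctrl.get_tool_rot()).as_matrix()[:,1],ctrl.get_wrist_torque())
E
```

```text
eyepiece (array([0.76119654, 0.06637189, 0.30897589]), np.float64(0.23023466702227333)) knob (array([0.62814608, 0.13242715, 0.16552409]), np.float64(0.0004191323367136104))
[0.46959862 0.10842938 0.07454604] [ 0.8  0.1 -0.4]
0.011248941428890871 42.59123146533966 [ 5.   1.7 -2.2] [ 0.17 -0.92 -0.02] 5.4167
1 0.01120860977171333 [ 3.5  1.4 -2.3] [ 0.348 -0.961 -0.962] 5.6917
2 0.010660386417962688 [ 5.7  0.9 -2.8] [ 0.126 -1.369  0.036] 5.9667
3 0.010998180414087 [ 4.3  1.1 -2.6] [-0.005 -1.2    0.095] 6.2417
4 0.010979111836761486 [ 4.6  1.1 -1.7] [ 0.074 -1.25   0.005] 6.5167
5 0.010745135616257832 [ 4.4  0.6 -0. ] [ 0.108 -1.186 -0.974] 6.7917
6 0.011110726124738787 [5.2 0.1 1.1] [ 0.055 -0.948  0.032] 7.0667
7 0.010904118187599432 [ 5.3 -0.4  1.1] [-0.119 -0.953  0.036] 7.3417
8 0.01102873913257506 [ 5.1 -1.3  2.9] [-0.221 -0.951  0.045] 7.6167
[0.46996896 0.10769101 0.07450992] [ 0.04418158  0.99902293 -0.00108092] [-0.2206775  -0.95590076  0.12661094]
```

```bash
python3 - <<'E'
from h import *
from plant import *
open_gripper(); ctrl.movel([*DIAL,.19]); ctrl.movel([.44,.14,.22])
c=imaging.capture("wrist"); save(c,"w2"); print(ctrl.get_clock(),ctrl.get_force().round(1))
d=np.linalg.inv(c["cam_to_world"])@[*DIAL,.06,1]; u=c["K"]@d[:3]; u=(u/u[2])[:2].astype(int); print(u)
i=cv2.imread("pics/w2.png")[u[1]-50:u[1]+50,u[0]-50:u[0]+150]; cv2.imwrite("pics/w2c.png",cv2.resize(i,None,fx=4,fy=4,interpolation=cv2.INTER_CUBIC))
E
```

```text
10.0 [-0.5  0.5 -0.2]
[227 213]
```

View pics/w2c.png

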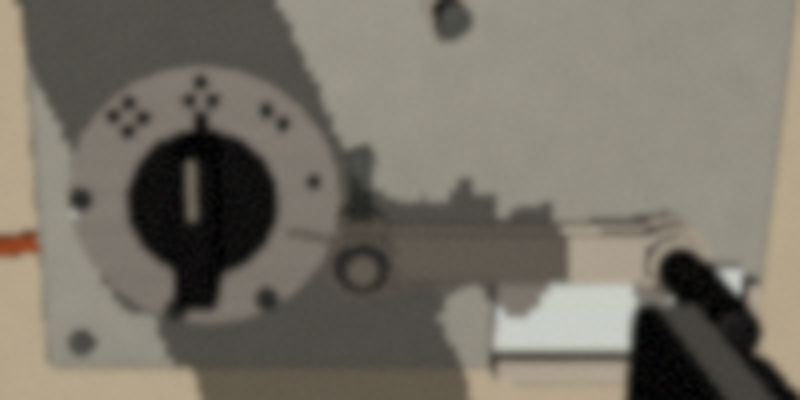

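The knob's tick at crop (200,125) sits under the three-dot mark, so it is seated, and the arm is still closed. Next is the pin.

```bash
python3 - <<'E'
from h import *
from plant import *
Z=.074
ctrl.move_pose([*pin(0),.17],down(YAW)); ctrl.movel([*pin(0),Z],velocity=.08)
print(ctrl.get_tcp_pos(),ctrl.get_force().round(1))
gripper_close(60); print(ctrl.get_width(),ctrl.get_grasp_force(),ctrl.get_force().round(1),ctrl.get_clock())
if .010<ctrl.get_width()<.018:
  for a in np.arange(.08,.93,.08):
    ctrl.movel([*pin(a),Z],frame=down(YAW+a),velocity=.06)
    F=ctrl.get_force(); print(round(a,2),(ctrl.get_tcp_pos()[:2]-pin(a)).round(4),F.round(1),round(ctrl.get_width(),4),ctrl.get_clock())
    if np.linalg.norm(F)>35: break
E
```

```text
[0.49946625 0.24869084 0.07465329] [-0.2 -0.9  0.3]
0.0126220322159766 58.353171944618225 [ 0.5 -0.9  0.8] 13.4833
0.08 [0.0008 0.    ] [ 2.5  1.1 -0.8] 0.0124 13.7583
0.16 [0.0008 0.0001] [ 1.9  1.1 -0.5] 0.0123 14.0333
0.24 [0.0008 0.0001] [ 3.1  1.1 -0.3] 0.0123 14.3083
0.32 [0.0007 0.0002] [ 3.2  1.6 -0.2] 0.0124 14.5833
0.4 [0.0007 0.0003] [ 2.7  1.7 -0.4] 0.0126 14.8583
0.48 [0.0007 0.0003] [2.6 1.8 0.6] 0.0124 15.1333
0.56 [0.0006 0.0004] [3.4 1.9 0.7] 0.0124 15.4083
0.64 [0.0006 0.0005] [ 3.5  2.1 -0.3] 0.0123 15.6833
0.72 [0.0005 0.0005] [ 4.   2.3 -0.6] 0.0123 15.9583
0.8 [0.0005 0.0005] [ 3.8  3.1 -0.1] 0.0123 16.2333
0.88 [0.0004 0.0006] [3.  2.7 0.1] 0.0125 16.5083
```

Past 0.5 rad, so it is unlocked. Now I'll go gently to the stop, watching for the force to rise.

```bash
python3 - <<'E'
from h import *
from plant import *
Z=.074
for a in np.arange(.90,1.05,.01):
    ctrl.movel([*pin(a),Z],frame=down(YAW+a),velocity=.02); ctrl.hold(.1)
    F=ctrl.get_force(); t=np.array([np.cos(YAW+a),np.sin(YAW+a)]); print(round(a,2),"tang",round(F[:2]@t,1),F.round(1),((ctrl.get_tcp_pos()[:2]-pin(a))@t).round(4),round(ctrl.get_width(),4))
    if F[:2]@t>16: break
ctrl.hold(.5); print(ctrl.get_force(),ctrl.get_grasp_force(),ctrl.get_clock())
save(imaging.capture("top"),"t3"); save(imaging.capture("wrist"),"w3")
i=cv2.imread("pics/t3.png")[140:260,270:400]
cv2.imwrite("pics/f.png",np.hstack([cv2.resize(i,(390,360),interpolation=cv2.INTER_CUBIC),cv2.resize(cv2.imread("pics/w3.png"),(400,360))]))
E
```

```text
0.9 tang 5.1 [ 4.   3.3 -0.3] 0.0008 0.0127
0.91 tang 4.9 [4.1 3.  0.6] 0.0008 0.0125
0.92 tang 5.2 [4.4 3.2 0. ] 0.0008 0.0123
0.93 tang 4.8 [ 3.5  3.3 -0.8] 0.0008 0.0124
0.94 tang 4.7 [ 3.8  3.  -0.2] 0.0008 0.0124
0.95 tang 5.1 [ 3.3  3.9 -0.1] 0.0008 0.0125
0.96 tang 5.1 [3.5 3.7 0.2] 0.0008 0.0126
0.97 tang 4.9 [ 3.2  3.7 -0.5] 0.0008 0.0122
0.98 tang 6.4 [ 4.9  4.3 -1.9] 0.0016 0.012
0.99 tang 8.4 [ 5.6  6.4 -2.1] 0.0024 0.0123
1.0 tang 11.1 [ 7.7  8.1 -5.2] 0.0032 0.0124
1.01 tang 12.0 [ 8.8  8.5 -5.9] 0.0041 0.0123
1.02 tang 14.5 [10.9 10.1 -9.7] 0.0051 0.0124
1.03 tang 16.9 [ 12.2  12.2 -10.2] 0.0059 0.0124
[ 11.61106588  10.7724023  -10.23306373] 58.63456070423126 21.9083
```

View pics/f.png

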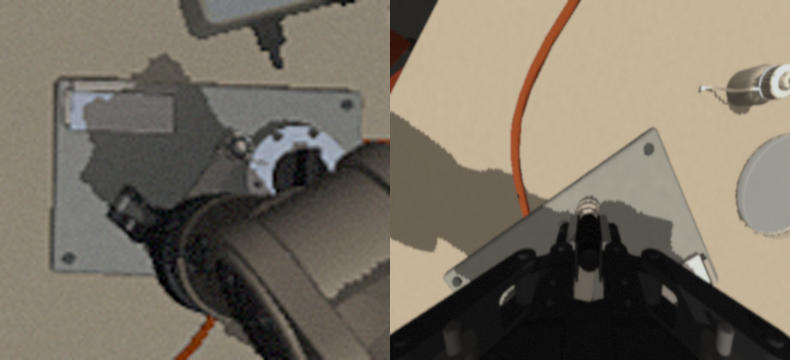

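The arm has swung out over its post with the pin still between the pads. The force has been rising with the pin stalled since about 0.97 rad, so it is firmly at the stop. Handing in.

```bash
python3 -c "
from plant import ticket,ctrl
print(ctrl.get_force(),ctrl.get_width()); print(ticket.hand_in())"
```

```text
[ 11.65014846  11.18847738 -10.82246508] 0.012339483382843162
the job is handed in; nothing more can be done
None
```

I turned the knob to three dots and released it, swung the arm to its stop, and handed the job in still holding it there; the dish, bottle and box were left alone.

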